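# Load the deburring tub with a hand scoop

### The job

Load the deburring machine: with the hand scoop, scoop up all three sawn blanks from the catch tray in one go (keep the fingers off them, the sawn ends are sharp) and tip them into the open tub. Then lay the scoop back down flat, right way up, on the bench and swing the lid of the tub fully shut without slamming it. Leave the glue bottle, the screw jar and the spanner where they are.

Things in the scene. Friction and masses are not known exactly. Their poses are not given: they have to be found in the camera images.
- scoop: Loose sheet-steel hand scoop, 0.22 kg, lying flat left of the tray. Origin: under the middle of its flat-bottomed pan; +x to the lip, z up. Pan: x -65 to +65 mm, 116 mm wide outside, floor 2.5 mm, its last 23 mm bevelled to a knife edge at the lip. Sides rise from 6 mm at x +50 to 45 mm at x -45; back wall 48 mm high. Straight wooden handle behind it (see scoop_grip)
- scoop_grip (a point): Grip point on the scoop's handle, 110 mm behind the scoop's origin and 42 mm above its underside; axes as the scoop's. The handle is a level wooden bar along x, 24 mm wide (y), 22 mm high, from x -84 to -178 mm of the scoop, to be gripped from above as the scoop lies flat
- scoop_lip (a point): Middle of the scoop's sharp front lip, on the underside; 175 mm ahead of and 42 mm below scoop_grip. Held level the scoop keeps its load; tipped 25 degrees or more lip-down the blanks slide out. In the fingers it sags up to 3 mm at the lip
- blank1: One of three alike blanks sawn from bare aluminium hexagon bar with a small drilled hole along it: 60 mm long, 28 mm across flats (32 mm across corners), edges lightly broken, about 0.085 kg. Origin at its centre; x along its length. It lies on a flat in the catch tray, centre 14 mm above the tray floor, nearest the tray's open front, at any angle
- blank2: One of three alike blanks sawn from bare aluminium hexagon bar with a small drilled hole along it: 60 mm long, 28 mm across flats (32 mm across corners), edges lightly broken, about 0.085 kg. Origin at its centre; x along its length. It lies on a flat in the catch tray, centre 14 mm above the tray floor, near the back wall, lying roughly along the tray's x axis, side by side with the other
- blank3: One of three alike blanks sawn from bare aluminium hexagon bar with a small drilled hole along it: 60 mm long, 28 mm across flats (32 mm across corners), edges lightly broken, about 0.085 kg. Origin at its centre; x along its length. It lies on a flat in the catch tray, centre 14 mm above the tray floor, near the back wall, lying roughly along the tray's x axis, side by side with the other
- tray: Fixed open-fronted sheet-steel catch tray. Origin: centre of its underside on the bench +x to its back wall (about world -y); open front to the robot's left. x -92 to +85 mm, then the floor runs out in a thin ramp to x -106. Floor smooth, 124 mm wide, 3 mm thick; sides lean outward, 22 mm high; back wall 30 mm high, inner face at x +82. The scoop fits flat between the sides, 4 mm spare each side
- tray_back (a point): Foot of the tray's back wall: middle of its inner face, at the height of the floor's top (3 mm above the bench); axes as the tray's
- tub: Fixed bench-top vibratory deburring machine: grey base, springs, open dark steel tub, hinged aluminium lid. Origin: centre of its underside on the bench; +x to the hinge side (about world -y). Rim 145 mm up; mouth inside 144 mm (x) by 164 mm (y), walls 6 mm. Below 105 mm the +x and -x sides slope in to a flat rubber floor 90 mm wide, 78 mm up
- tub_mouth (a point): Centre of the tub's mouth, level with the rim (145 mm up); axes as the tub's
- lid (a joint): Opening angle of the tub's lid, rad: 0 = shut on the rim, 1.5 to 1.75 = standing open at the start, 1.85 = stop. Stiff hinge (0.3 N m friction): the lid stays where it is left and must be pushed right down; 2 to 5 N at its middle moves it. 0.25 kg, plate 162 x 182 x 5 mm with a 50 mm wide finger tab at the free edge
- lid_hinge (a point): Middle of the lid's hinge axis, at x +83, y 0, z +146 mm in the tub's frame; the axis runs along the tub's y. The point's frame turns with the lid: -x points from the hinge to the finger tab, z out of the lid's outer face (up when shut). That face lies 6 mm above the axis, 8 mm on the raised middle panel
- lid_tab (a point): Tip of the lid's finger tab, 186 mm from the hinge axis
- glue: Loose bystander: white glue bottle, 60 mm wide, 190 mm high, behind the tray; origin under its foot. Not to be moved
- jar: Loose bystander: glass jar of screws, 66 mm wide, 83 mm high, at the back; origin under its foot. Not to be moved
- spanner: Loose bystander: steel spanner, 192 x 31 x 8 mm, lying on the bench between tray and robot; origin under its middle. Not to be moved
Things that resemble listed ones, but are neither listed nor needed, are in the scene too. What is shaped like the blank1 but purple is not meant.

How it is judged:
By the outcome, as a careful person would: the job done as asked, in the order asked, and still so for the second after the job is handed in, with the robot touching nothing.
It also fails if it takes over 72 s, if anything falls off the work surface, if the arm or the gripper's body presses on something with over 40 N, if the wrist force passes 120 N, or if a joint passes its speed limit or range.

### The arm

A 6-joint arm with a two-finger parallel gripper is mounted at the origin on a cart in front of the work surface, level with it; the furniture and walls round the work are solid. World frame = base frame: x ahead of the robot, y to its left, z up, the work surface at z = 0. Lengths are in mm, angles in rad, forces in N, time in s.
With the tool pointing down it reaches from about 350 to 1000 mm from the base axis. Payload 7.1 kg.
Tool frame: the origin (TCP) lies at the very end of the fingers, on their centre line; the grasp point (between the pads) lies 19 mm behind it; z points along the fingers, y is the line along which they close (so a half turn about z gives the same grasp; the last joint's range is limited). The gripper opens to 85 mm and grips with 20 to 120 N. Pads are 22 mm wide; open, the fingers measure 114 mm over their backs; the gripper's body (76 mm by 85 mm) begins 54 mm behind the grasp point. The pads swing forward as they close: fully open they stand 13 mm farther back than shut.
Start: joints at [1.158, 0.423, 1.63, -0, 1.089, -0.019], TCP at [239.78, 577.157, 231.319] pointing down, gripper open.
Joint ranges: [-3, 3], [-0.9, 2.11], [0.09, 2.58], [-1.31, 4.45], [0.11, 2.69], [-2.54, 2.54]. Speed limits (rad/s): [2.39, 2.39, 3.01, 3.14, 3.14, 3.14].

### API

Orientations are given as a unit quaternion [w, x, y, z].
In Python, from station import arm gives the robot as it stands.
- The arm moves only by the tool send_rows, never from a script. Its argument "targets" is a list of rows, each a list of 2 entries, a list of its own where there are three numbers: the shift along the world's x, y, z in mm, then the turn about the world's z in rad. A call has 1 to 20 rows; each row is the pose to reach, as a shift and turn from the pose commanded when the call began; what a row does not reach only later rows make up. A row lasts 1/8 s, in which the tool goes at most 62.5 mm and 10.7 degrees, less where a joint would pass 70% of its speed; a pose out of reach is approached as far as the arm can. A call with a gripper value outside its range is refused whole. "grip" is the opening in per cent of the stroke, from 0 (shut) to 100 (fully open), set as the call begins (left out, the last holds). The fingers move at their own pace and stop on an object; the grip force is fixed at half the most. Time passes only in rows, so rows that repeat a pose let the fingers close. It gives the time, the measured TCP pose, the force, the opening and the grip force at its end, in the units of the state.
- arm.get_state(): the state, without advancing time (a new reading comes with each control period).
- arm.get_image(name): name is "scene" or "top"; returns (picture, depth): 384x512x3 uint8, red, green, blue; 384x512 float32, mm along the optical axis (not along the pixel's ray), 0 where there is no reading.
- arm.get_calibration(name): a dict with "intrinsics" (3x3 intrinsics, pixels), "xyz" and "orientation" of the camera in the world. Camera axes: x right, y down, z forward; pixel columns grow to the right and rows downward; lengths in mm; the calibration is good to about 2 mm. A picture is of the moment at which its call begins. get_calibration takes no time and is no camera call.
- arm.job_done(): hands the job in; it is judged then, once.
The state is a dict: "time_s": time; "joint_pos": joint angles; "qd": joint speeds; "joint_efforts": joint torques, N m; "eef_pos": TCP position; "tool_rot": TCP orientation; "force": force on the tool from outside, world axes, zero at the start; "ft_torque": the same for the moment, N m; "grip_width": finger opening in mm; "grip_force": force on a finger pad.
Only numpy, scipy, OpenCV 4.12 (cv2) and the standard library are available. Lean on these libraries where they do the work, as an engineer would, in place of code of your own. Each camera call takes 0.05 s, during which the arm holds its last target. There are 200 camera calls.

## Working session

There is one attempt and no reset: what is moved stays moved. The work goes in short steps, Python scripts to look and compute and a tool call to move; the robot and the scene stay as the last step left them, time stands still between calls to the robot, and variables do not carry over. Pictures are saved under pics/ and viewed, at most 10 in all, crops included, and the job is handed in when it is done.

Besides the shell and the picture viewer there is one more tool, called after "Call:" in YAML: its name, and indented under it one key for each argument. send_rows: Moves the arm, as the interface text tells. Its arguments: {"type":"object","properties":{"targets":{"type":"array","items":{"type":"array"}},"grip":{"type":"number"}},"required":["targets"]}

```bash
mkdir -p pics; ls; cat > h.py <<'E'
import numpy as np,cv2
from station import arm
from scipy.spatial.transform import Rotation as R
def cal(n):
    c=arm.get_calibration(n);q=c["orientation"]
    return np.array(c["intrinsics"]),np.array(c["xyz"]),R.from_quat([q[1],q[2],q[3],q[0]]).as_matrix()
def cloud(n,d):
    K,t,M=cal(n);v,u=np.mgrid[:384,:512]
    p=np.stack([(u-K[0,2])/K[0,0]*d,(v-K[1,2])/K[1,1]*d,d],-1)
    return p@M.T+t
def ray(n,u,v,z):
    K,t,M=cal(n);r=M@np.array([(u-K[0,2])/K[0,0],(v-K[1,2])/K[1,1],1]);return t+r*(z-t[2])/r[2]
E
python3 - <<'E'
from h import *
print(arm.get_state())
for n in("scene","top"):
    im,d=arm.get_image(n);np.savez(f"{n}0.npz",im=im,d=d)
    cv2.imwrite(f"pics/{n}0.png",cv2.resize(im[...,::-1],(800,600),interpolation=cv2.INTER_CUBIC))
    K,t,M=cal(n);print(n,K,t,M.round(3))
E
```

```text
pics
{'time_s': 0.0, 'joint_pos': array([ 1.15801921e+00,  4.23848880e-01,  1.63071871e+00,  1.05234637e-06,
        1.08858456e+00, -1.90278315e-02]), 'qd': array([ 0.00106457,  0.00018728,  0.00036439, -0.0007826 ,  0.00126769,
       -0.00014929]), 'joint_efforts': array([-7.58639399e-04, -5.57363892e+01, -2.81754971e+01,  4.44814395e-05,
        7.26812155e-03,  1.60422758e-06]), 'eef_pos': array([239.55103202, 576.66399954, 230.52938909]), 'tool_rot': array([-1.67499867e-04,  1.95605486e-01,  9.80682357e-01, -7.61545299e-04]), 'force': array([0.02865477, 0.60923693, 0.03264523]), 'ft_torque': array([ 0.01766458, -0.06325546, -0.03511946]), 'grip_force': 0.0, 'grip_width': 85.20875100242915}
scene [[488.52541468   0.         260.44246048]
 [  0.         488.52541468 193.90221138]
 [  0.           0.           1.        ]] [-387.80967777 -460.499381    843.29675085] [[ 0.547 -0.461  0.698]
 [-0.837 -0.298  0.459]
 [-0.004 -0.836 -0.549]]
top [[354.02985858   0.         257.69402066]
 [  0.         354.02985858 190.96463299]
 [  0.           0.           1.        ]] [ 495.14027799  166.0032685  1011.25831707] [[-0.015 -0.997  0.079]
 [-0.999  0.013 -0.034]
 [ 0.032 -0.079 -0.996]]
```

View pics/scene0.png

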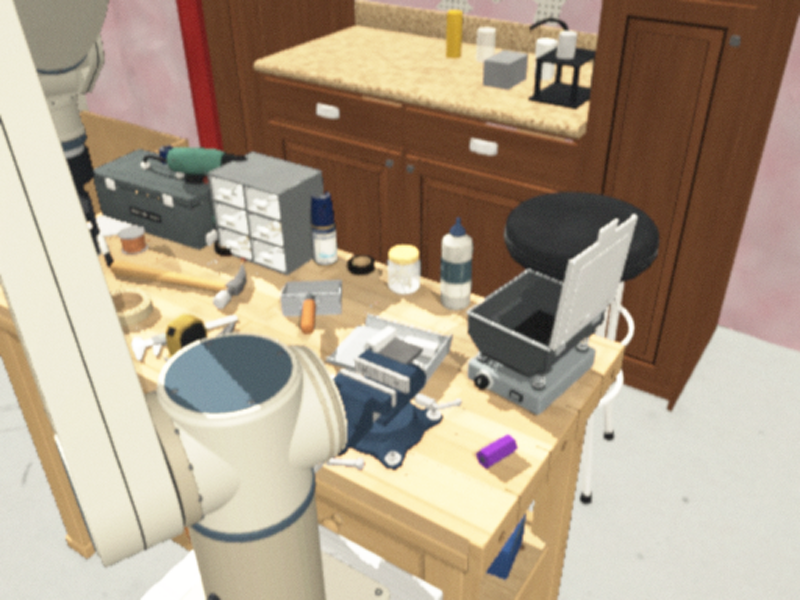

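View pics/top0.png

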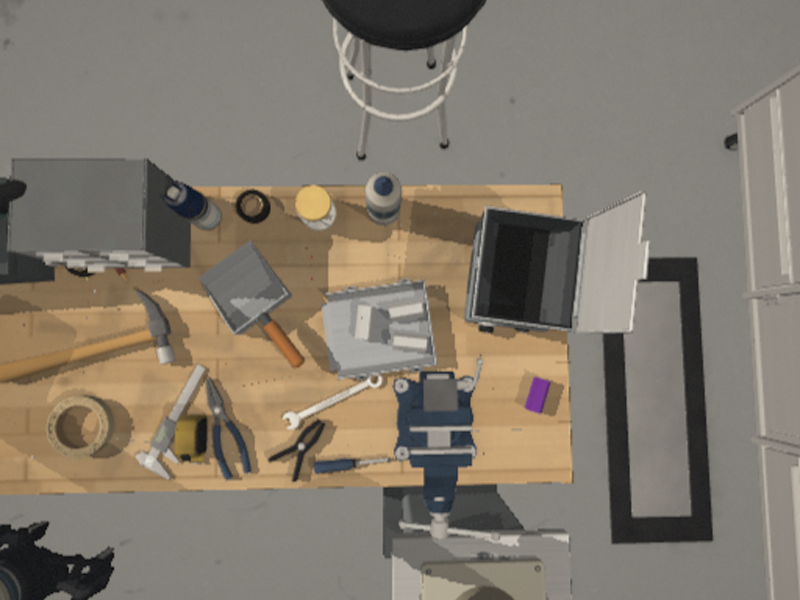

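Blank candidates in the top view (800x600 scale) are the grey shapes in the tray at (372,322), (407,310) and (410,343). The purple block at (538,395) is a decoy, and the vice jaw at (438,390) and the spanner are not blanks. The scoop's pan is at (245,288), with its orange handle at (283,343).

```bash
python3 - <<'E'
from h import *
z=np.load("top0.npz");im,d=z["im"],z["d"]
P=cloud("top",d)
cv2.imwrite("pics/crop1.png",cv2.resize(im[145:245,125:285,::-1],(800,500),interpolation=cv2.INTER_CUBIC))
hsv=cv2.cvtColor(im,cv2.COLOR_RGB2HSV)
v,u=np.mgrid[:384,:512]
def box(n,m,minA=0):
    m=m.astype(np.uint8);k,l,s,c=cv2.connectedComponentsWithStats(m)
    for i in range(1,k):
        if s[i,4]<minA: continue
        q=P[l==i];r=cv2.minAreaRect(q[:,:2].astype(np.float32))
        print(n,"A",s[i,4],"px",c[i].round(1),"rect c",np.round(r[0],1),"size",np.round(r[1],1),"ang",round(r[2],1),"z",np.percentile(q[:,2],[5,50,95]).round(1))
bench=(u>240)&(u<260)&(v>140)&(v<160);print("bench z",np.median(P[bench][:,2]))
roi=(u>165)&(u<205)&(v>195)&(v<240)
box("handle",roi&(hsv[...,1]>140)&(hsv[...,0]<15)&(P[...,2]>20),30)
roi=(u>120)&(u<195)&(v>150)&(v<220)
box("scoop>4",roi&(hsv[...,1]<60),100)
roi=(u>200)&(u<285)&(v>175)&(v<245)
box("trayall",roi&(hsv[...,1]<60)&(P[...,2]>-5),100)
box("blank",roi&(P[...,2]>27)&(P[...,2]<40)&(hsv[...,1]<60)&(v>190)&(v<232)&(u<273)&(u>222),15)
roi=(u>290)&(u<420)&(v>115)&(v<220)
box("rim",roi&(abs(P[...,2]-145)<6)&(u<375),30)
box("lid",roi&(P[...,2]>160),30)
box("tubfloor",roi&(abs(P[...,2]-78)<5),30)
for n,a in(("glue",(225,260,105,145)),("jar",(185,220,112,150))):
    m=(u>a[0])&(u<a[1])&(v>a[2])&(v<a[3])&(P[...,2]>25);box(n,m,30)
m=(u>175)&(u<250)&(v>235)&(v<278)&(hsv[...,1]<60)&(P[...,2]<20);box("spanner",m,40)
np.set_printoptions(suppress=True,linewidth=200)
# lid profile along column
for vv in (150,165,180): print([tuple(P[vv,uu].round(0).astype(int)) for uu in range(364,418,4)])
E
```

```text
bench z 1.0303918209176572
handle A 268 px [181.3 219.9] rect c [482.8 275.4] size [209.7  67.3] ang 78.6 z [48.6 53.1 56.2]
scoop>4 A 1990 px [156.  184.4] rect c [540.9 347.4] size [342.5 150.4] ang 52.1 z [ 0.1  3.8 49.2]
trayall A 3969 px [242.9 211.6] rect c [512. 176.] size [185.6 196.2] ang 7.5 z [ 1.1  5.8 33.5]
blank A 166 px [259.1 197.8] rect c [553.6 129.2] size [22.8 59.3] ang 8.5 z [27.9 31.7 34.9]
blank A 170 px [233.1 205.6] rect c [533.3 201.6] size [25.1 59. ] ang 85.2 z [27.5 31.3 34.6]
blank A 178 px [261.7 218.2] rect c [497.4 122.7] size [59.5 23.6] ang 82.1 z [27.9 32.  34.6]
rim A 1010 px [338.9 170.9] rect c [611.3 -64.6] size [166.8 181.6] ang 81.6 z [141.8 146.3 149.4]
lid A 3045 px [392.6 170.2] rect c [530.1 -42.2] size [155.3 392.6] ang 31.1 z [171.4 255.9 319.3]
tubfloor A 2082 px [331.8 173.4] rect c [614.5 -64.4] size [102.3 159.9] ang 81.7 z [76.6 79.3 82.1]
glue A 632 px [245.  125.4] rect c [633.4 178.3] size [ 58.  271.5] ang 83.0 z [ 47.2 146.4 174.7]
jar A 559 px [201.3 131.4] rect c [624.7 246.2] size [297.7  65.1] ang 19.4 z [39.4 83.  86.6]
s
[... 1422 characters left out ...]
(-750), np.int64(-847))]
[(np.int64(589), np.int64(-133), np.int64(131)), (np.int64(587), np.int64(-137), np.int64(148)), (np.int64(587), np.int64(-145), np.int64(155)), (np.int64(584), np.int64(-146), np.int64(178)), (np.int64(582), np.int64(-148), np.int64(198)), (np.int64(580), np.int64(-150), np.int64(218)), (np.int64(577), np.int64(-150), np.int64(239)), (np.int64(575), np.int64(-152), np.int64(255)), (np.int64(573), np.int64(-153), np.int64(274)), (np.int64(571), np.int64(-154), np.int64(290)), (np.int64(570), np.int64(-155), np.int64(306)), (np.int64(690), np.int64(-698), np.int64(-836)), (np.int64(690), np.int64(-722), np.int64(-841)), (np.int64(691), np.int64(-745), np.int64(-845))]
```

View pics/crop1.png

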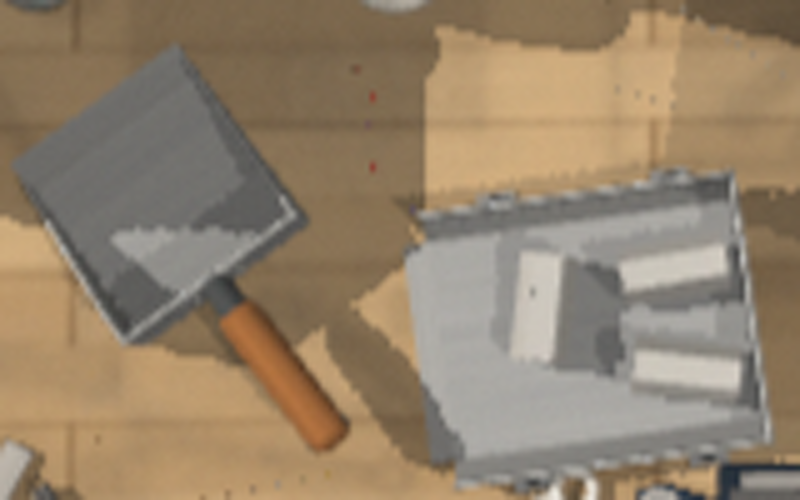

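The crop shows the scoop with its lip at upper left, corners (180,45) and (15,165), and its handle running from (225,295) to (330,440). The tray has its back wall from (732,173) to (770,440). It holds three bare blanks: one crosswise at (540,305) and two along x at (675,268) and (688,370). These are the ones I want.

```bash
python3 - <<'E'
from h import *
np.set_printoptions(suppress=True,linewidth=200)
z=np.load("top0.npz");im,d=z["im"],z["d"];P=cloud("top",d);hsv=cv2.cvtColor(im,cv2.COLOR_RGB2HSV)
v,u=np.mgrid[:384,:512]
c=lambda a,b,zz:ray("top",125+(a+.5)/5-.5,145+(b+.5)/5-.5,zz)[:2].round(1)
print("lip",c(180,45,0),c(15,165,0),"back",c(303,215,48),c(130,343,48))
print("tray back wall top",c(732,173,30),c(770,440,30),"front",c(407,255,1),c(458,460,1), "side tops front",c(415,215,25),c(455,483,25))
m=(u>165)&(u<205)&(v>195)&(v<240)&(hsv[...,1]>130)&(hsv[...,0]<15)&(P[...,2]>44)&(P[...,2]<60)
q=P[m][:,:2];k=cv2.minAreaRect(q.astype(np.float32));print("handle",k,m.sum())
# rays at z=50 on the orange mask
pts=np.array([ray("top",a,b,51)[:2] for a,b in zip(u[m],v[m])],np.float32);print(cv2.minAreaRect(pts));w,V=np.linalg.eigh(np.cov(pts.T));print(pts.mean(0),V[:,1])
# tub rim outer edges: fit by cells
r=(u>295)&(u<372)&(v>120)&(v<215)&(abs(P[...,2]-145.5)<4);q=P[r][:,:2].astype(np.float32)
a=np.radians(8.2);X=np.array([-np.sin(a),-np.cos(a)]);Y=np.array([np.cos(a),-np.sin(a)])
for n,A in(("x",X),("y",Y)):
    s=q@A;h,e=np.histogram(s,bins=np.arange(s.min()-1,s.max()+2,3));print(n,[(int(e[i]),int(h[i])) for i in range(len(h)) if h[i]>8])
# scene view: vertical check of handle
z2=np.load("scene0.npz");P2=cloud("scene",z2["d"]);h2=cv2.cvtColor(z2["im"],cv2.COLOR_RGB2HSV);v2,u2=np.mgrid[:384,:512]
m2=(u2>185)&(u2<210)&(v2>180)&(v2<220)&(h2[...,1]>140)&(h2[...,0]<15);q2=P2[m2];print(m2.sum(),np.median(q2,0),np.percentile(q2[:,2],[5,95]))
E
```

```text
lip [686.2 408.6] [618.1 501.2] back [583.2 330.3] [515.1 422.7]
tray back wall top [605.5  95.2] [456.9  76.9] front [563.9 279.4] [447.5 251.1] side tops front [584.5 272.2] [436.  250.8]
handle ((495.48040771484375, 340.01116943359375), (89.40264129638672, 22.817527770996094), 36.51322555541992) 278
((495.8850402832031, 339.3829345703125), (90.05760955810547, 22.808815002441406), 36.56428527832031)
[496.08267 340.01706] [-0.80218499 -0.59707557]
x [(-107, 36), (-104, 85), (-101, 81), (-98, 57), (-92, 11), (-89, 10), (-77, 10), (-74, 10), (-71, 9), (-59, 11), (-56, 10), (-47, 9), (-44, 9), (-41, 9), (-35, 9), (-32, 9), (-26, 9), (-17, 11), (-14, 9), (-8, 9), (-5, 9), (-2, 11), (0, 9), (12, 12), (15, 9), (18, 9), (21, 9), (27, 11), (36, 11), (42, 9), (45, 81), (48, 82), (51, 70)]
y [(522, 48), (525, 74), (528, 79), (531, 33), (540, 10), (543, 9), (546, 10), (555, 10), (558, 11), (561, 9), (570, 12), (573, 12), (585, 10), (588, 9), (591, 11), (600, 9), (603, 9), (606, 10), (615, 9), (618, 10), (621, 11), (636, 11), (639, 10), (654, 10), (663, 9), (672, 11), (687, 10), (693, 15), (696, 82), (699, 80), (702, 51)]
72 [466.22830797 318.16311065  50.26708673] [39.79935758 53.90640124]
```

Call:
send_rows:
  targets:
    - [[30,-25,0],0.12]
    - [[75,-62,0],0.3]
    - [[120,-99,0],0.48]
    - [[165,-136,0],0.66]
    - [[210,-173,0],0.84]
    - [[250,-206,-10],0.98]
    - [[273,-225,-50],1.033]
    - [[273,-225,-100],1.033]
    - [[273,-225,-120],1.033]
    - [[273,-225,-120],1.033]
  grip: 100

```text
time_s: 1.35
eef_pos: [511.8, 351.9, 110.1]
tool_rot: [-0.002, -0.314, 0.949, -0.0]
force: [-0.3, 0.3, 0.6]
grip_width: 85.5
grip_force: 0.0
```

```bash
python3 - <<'E'
from h import *
np.set_printoptions(suppress=True,linewidth=200)
print(arm.get_state()["eef_pos"],arm.get_state()["tool_rot"],arm.get_state()["joint_pos"])
z=np.load("top0.npz");im,d=z["im"],z["d"];P=cloud("top",d)
X=np.array([.119,-.993]);Y=np.array([.993,.119]);O=np.array([521.2,169.4])
q=P[...,:2]-O;s=q@X;t=q@Y;Z=P[...,2]
for a in range(-110,95,20):
    m=(abs(s-a)<10)&(abs(t)<95)
    w=m&(Z>14)&(Z<26)
    def g(l,h): 
        k=m&(Z>l)&(Z<h);return [round(float(x),1) for x in (np.median(t[k&(t<-40)]) if (k&(t<-40)).any() else 0,np.median(t[k&(t>40)]) if (k&(t>40)).any() else 0)]
    print(a,"z6-12",g(6,12),"z12-18",g(12,18),"z18-26",g(18,27))
b=(abs(t)<40)&(Z>20)&(Z<34)&(s>74)&(s<100);print("back",np.percentile(s[b],[10,50,90]),Z[b].max())
f=(abs(t)<30)&(s<-60)&(s>-95);print("floor z",np.median(Z[f]))
st=arm.get_state();im,d=arm.get_image("top");np.savez("top1.npz",im=im,d=d)
E
```

```text
[511.7771221  351.93315744 110.09287713] [-0.00151606 -0.31440632  0.94928721 -0.00039333] [ 0.58322692  0.57178613  1.7089859   0.00003934  0.86395298 -1.62725821]
-110 z6-12 [-46.3, 0.0] z12-18 [0.0, 0.0] z18-26 [0.0, 0.0]
-90 z6-12 [-62.3, 63.6] z12-18 [-68.7, 69.3] z18-26 [-73.7, 73.8]
-70 z6-12 [-62.0, 64.4] z12-18 [-69.6, 70.3] z18-26 [-74.0, 74.6]
-50 z6-12 [-65.1, 63.3] z12-18 [-69.2, 69.9] z18-26 [-73.7, 74.9]
-30 z6-12 [-78.6, 65.2] z12-18 [-68.5, 70.3] z18-26 [-73.2, 73.7]
-10 z6-12 [-66.1, 64.5] z12-18 [-68.9, 71.4] z18-26 [-73.6, 74.9]
10 z6-12 [-64.6, 64.6] z12-18 [-69.6, 70.3] z18-26 [-73.6, 75.1]
30 z6-12 [-63.9, 65.1] z12-18 [-69.1, 70.0] z18-26 [-72.2, 73.1]
50 z6-12 [-62.6, 65.5] z12-18 [-68.1, 70.8] z18-26 [-70.1, 73.8]
70 z6-12 [-64.3, 65.1] z12-18 [-69.4, 70.8] z18-26 [-71.7, 75.1]
90 z6-12 [-59.4, 62.4] z12-18 [-62.2, 63.0] z18-26 [-70.4, 66.4]
back [82.07668386 83.18051594 84.99877169] 33.96506553903339
floor z 4.012528584371239
```

Call:
send_rows:
  targets:
    - [[1,0,-30],0]
    - [[1,0,-60],0]
    - [[1,0,-80],0]
    - [[1,0,-87],0]
    - [[1,0,-87],0]

```text
time_s: 2.02
eef_pos: [514.1, 352.5, 24.8]
tool_rot: [0.0, -0.314, 0.949, 0.0]
force: [0.6, 0.1, 0.3]
grip_width: 85.6
grip_force: 0.0
```

Call:
send_rows:
  targets:
    - [[0,0,0],0]
    - [[0,0,0],0]
    - [[0,0,0],0]
    - [[0,0,0],0]
    - [[0,0,0],0]
    - [[0,0,0],0]
    - [[0,0,0],0]
    - [[0,0,0],0]
  grip: 0

```text
time_s: 3.02
eef_pos: [514.0, 352.3, 24.8]
tool_rot: [0.0, -0.314, 0.949, 0.0]
force: [-1.4, -1.5, 6.0]
grip_width: 23.0
grip_force: 59.1
```

Call:
send_rows:
  targets:
    - [[0,0,8],0]
    - [[0,0,25],0]
    - [[-2,10,45],0]
    - [[-8,30,65],0]
    - [[-15,55,78],0]
    - [[-21,78,80],0]
    - [[-22,86,80],-0.08]
    - [[-22,88,80],-0.22]
    - [[-22,88,80],-0.4]
    - [[-22,88,80],-0.58]
    - [[-22,88,80],-0.76]
    - [[-22,88,80],-0.94]
    - [[-22,88,80],-1.12]
    - [[-22,88,80],-1.3]
    - [[-22,88,80],-1.48]
    - [[-22,88,80],-1.66]
    - [[-22,88,80],-1.84]
    - [[-22,85,80],-1.98]
    - [[-22,75,75],-2.06]
    - [[-22,66,65],-2.087]

```text
time_s: 5.52
eef_pos: [492.0, 418.3, 89.6]
tool_rot: [0.0, 0.662, 0.749, 0.001]
force: [0.1, -0.2, -3.2]
grip_width: 23.3
grip_force: 62.3
```

Call:
send_rows:
  targets:
    - [[0,0,-10],0]
    - [[0,0,-20],0]
    - [[0,0,-26],0]
    - [[0,0,-28],0]
    - [[0,0,-28],0]

```text
time_s: 6.15
eef_pos: [491.8, 418.3, 61.2]
tool_rot: [-0.0, 0.662, 0.749, 0.0]
force: [0.7, -0.1, -1.9]
grip_width: 22.8
grip_force: 62.2
```

```bash
python3 - <<'E'
from h import *
st=arm.get_state();print(st["eef_pos"],st["tool_rot"],st["joint_pos"],st["force"],st["ft_torque"])
for n in("scene","top"):
    im,d=arm.get_image(n);np.savez(f"{n}2.npz",im=im,d=d)
    a=im[130:280,190:350] if n=="scene" else im[130:260,100:300]
    cv2.imwrite(f"pics/{n}2.png",cv2.resize(a[...,::-1],None,fx=4,fy=4,interpolation=cv2.INTER_CUBIC))
E
```

```text
[491.81153742 418.33463783  61.24824161] [-4.14237568e-06  6.62212086e-01  7.49316457e-01  1.27265917e-05] [6.86404607e-01 6.69428571e-01 1.66637842e+00 1.69804028e-05
 8.05761860e-01 5.63130645e-01] [ 0.67989111 -0.11767208 -1.85156023] [0.20603627 0.11678667 0.0320141 ]
```

View pics/top2.png

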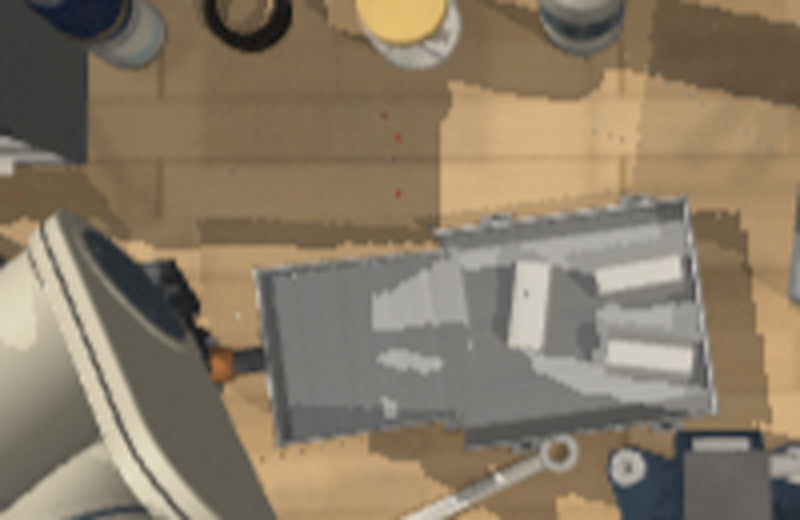

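The top view shows the scoop's pan just in front of and slightly over the tray mouth, in line with it, with its lip near (468,340). The three blanks are undisturbed. Next I measure lateral alignment and sag.

```bash
python3 - <<'E'
from h import *
np.set_printoptions(suppress=True,linewidth=200)
z=np.load("top2.npz");P=cloud("top",z["d"])
X=np.array([.122,-.9925]);Y=np.array([.9925,.122]);O=np.array([522.0,169.5])
q=P[...,:2]-O;s=q@X;t=q@Y;Z=P[...,2]
for a in range(-205,-60,10):
    m=(abs(s-a)<5)&(abs(t)<75)&(Z>32)
    if m.sum()<5: print(a,m.sum());continue
    f=m&(abs(t)<45)
    print(a,"t",t[m].min().round(1),t[m].max().round(1),"z mid",np.median(Z[f]).round(1))
for a in(-70,-40,40,70):
    m=(abs(s-a)<10)&(Z>18)&(Z<27);print(a,np.median(t[m&(t<-55)&(t>-90)]),np.median(t[m&(t>55)&(t<90)]))
E
```

```text
-205 t -74.7 59.6 z mid 84.9
-195 t -74.7 61.1 z mid 393.2
-185 t -74.9 59.9 z mid 405.7
-175 t -75.0 61.5 z mid 419.7
-165 t -74.5 60.6 z mid 429.0
-155 t -75.0 61.5 z mid 424.3
-145 t -74.9 61.0 z mid 37.0
-135 t -75.0 62.1 z mid 36.8
-125 t -54.0 61.9 z mid 37.0
-115 t -53.8 60.7 z mid 36.2
-105 t -53.2 62.1 z mid 36.0
-95 t -54.0 61.3 z mid 35.3
-85 t -53.4 62.4 z mid 33.8
-75 t -45.7 56.6 z mid 34.2
-65 0
-70 -74.08049500089548 73.99948085392266
-40 -73.73923321486322 74.14626889026297
40 -73.65085146034734 73.90356938631255
70 -73.88324854953689 74.70155187489041
```

Call:
send_rows:
  targets:
    - [[-3,0,-8],-0.008]
    - [[-3,0,-16],-0.008]
    - [[-3,0,-22],-0.008]
    - [[-3,0,-26],-0.008]
    - [[-3,0,-28],-0.008]
    - [[-3,0,-28],-0.008]

```text
time_s: 7.0
eef_pos: [488.8, 418.1, 33.2]
tool_rot: [-0.0, 0.665, 0.747, -0.0]
force: [0.2, -0.1, -2.7]
grip_width: 23.0
grip_force: 62.3
```

```bash
python3 - <<'E'
from h import *
np.set_printoptions(suppress=True,linewidth=200)
im,d=arm.get_image("top");np.savez("top3.npz",im=im,d=d)
P=cloud("top",d)
X=np.array([.122,-.9925]);Y=np.array([.9925,.122]);O=np.array([522.0,169.5])
q=P[...,:2]-O;s=q@X;t=q@Y;Z=P[...,2]
for a in range(-175,-60,10):
    m=(abs(s-a)<5)&(abs(t)<(65 if a>-90 else 75))&(Z>11+(a<-100)*6)&(Z<60)
    f=(abs(s-a)<5)&(abs(t)<40)
    print(a,"t",np.percentile(t[m],[1,99]).round(1) if m.any() else 0,"z mid",np.median(Z[f]).round(1))
E
```

```text
-175 t [-58.5  57.8] z mid 394.1
-165 t [-58.2  56.9] z mid 399.4
-155 t [-57.2  57.6] z mid 362.8
-145 t [-58.1  57.4] z mid 8.9
-135 t [-57.9  56.4] z mid 8.5
-125 t [-58.3  57.8] z mid 8.0
-115 t [-58.1  56.8] z mid 7.9
-105 t [-56.6  55.5] z mid 7.1
-95 t [-72.1  72.8] z mid 6.5
-85 t 0 z mid 5.6
-75 t 0 z mid 4.0
-65 t [64.5 64.5] z mid 4.0
```

Call:
send_rows:
  targets:
    - [[0,0,-1],0]
    - [[0,0,-2],0]
    - [[0,0,-2],0]

```text
time_s: 7.42
eef_pos: [489.0, 418.3, 31.6]
tool_rot: [0.0, 0.665, 0.747, 0.0]
force: [-0.8, 0.8, 0.6]
grip_width: 23.2
grip_force: 62.5
```

Call:
send_rows:
  targets:
    - [[0,0,-1],0]
    - [[0,0,-2],0]
    - [[0,0,-2],0]

```text
time_s: 7.8
eef_pos: [489.0, 418.4, 29.6]
tool_rot: [0.0, 0.665, 0.747, 0.0]
force: [-1.0, 2.1, 3.6]
grip_width: 23.1
grip_force: 63.0
```

Call:
send_rows:
  targets:
    - [[0.6,-5,0],0]
    - [[1.2,-10,0],0]
    - [[2,-16,0],0]
    - [[2.7,-22,0],0]
    - [[3.4,-28,0],0]
    - [[4.2,-34,0],0]
    - [[4.9,-40,0],0]
    - [[5.7,-46,0],0]
    - [[6.4,-52,0],0]
    - [[7.1,-58,0],0]
    - [[7.9,-64,0],0]
    - [[8.6,-70,0],0]
    - [[9.3,-76,0],0]
    - [[10.1,-82,0],0]
    - [[10.8,-88,0],0]
    - [[11.6,-94,0],0]
    - [[12.3,-100,0],0]
    - [[12.3,-100,0],0]

```text
time_s: 10.05
eef_pos: [501.1, 317.2, 29.2]
tool_rot: [0.0, 0.665, 0.747, -0.0]
force: [0.8, -0.9, 2.8]
grip_width: 23.1
grip_force: 63.0
```

```bash
python3 - <<'E'
from h import *
im,d=arm.get_image("top");np.savez("top4.npz",im=im,d=d)
cv2.imwrite("pics/top4.png",cv2.resize(im[165:250,160:300,::-1],None,fx=5,fy=5,interpolation=cv2.INTER_CUBIC))
E
```

```text
(no output)
```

View pics/top4.png

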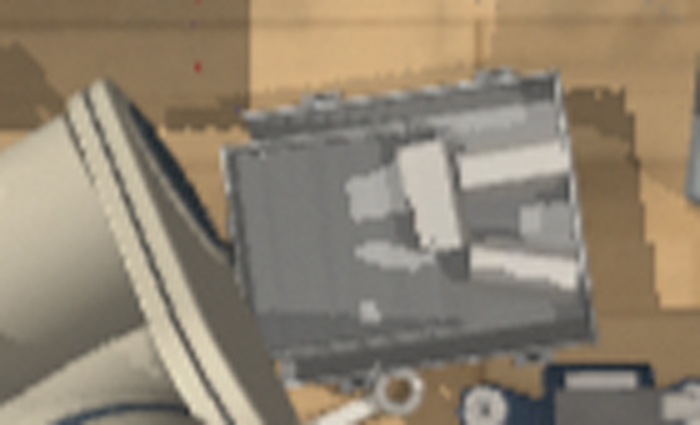

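The picture shows blank1 at (430,195) already on the pan and touching the other two, which rest against the back wall. I continue the push.

Call:
send_rows:
  targets:
    - [[0.6,-5,0],0]
    - [[1.2,-10,0],0]
    - [[1.8,-15,0],0]
    - [[2.5,-20,0],0]
    - [[3.1,-25,0],0]
    - [[3.7,-30,0],0]
    - [[4.3,-35,0],0]
    - [[4.9,-40,0],0]
    - [[4.9,-40,0],0]

```text
time_s: 11.22
eef_pos: [505.9, 277.3, 29.2]
tool_rot: [0.0, 0.665, 0.747, -0.0]
force: [1.2, -0.4, 2.8]
grip_width: 23.0
grip_force: 62.9
```

Call:
send_rows:
  targets:
    - [[0.5,-4,0],0]
    - [[1,-8,0],0]
    - [[1.4,-11,0],0]
    - [[1.7,-14,0],0]
    - [[1.7,-14,0],0]

```text
time_s: 11.85
eef_pos: [507.7, 263.7, 29.3]
tool_rot: [0.0, 0.665, 0.747, -0.0]
force: [0.4, 1.7, 3.5]
grip_width: 23.0
grip_force: 63.0
```

```bash
python3 - <<'E'
from h import *
im,d=arm.get_image("top");np.savez("top5.npz",im=im,d=d)
cv2.imwrite("pics/top5.png",cv2.resize(im[165:250,180:320,::-1],None,fx=5,fy=5,interpolation=cv2.INTER_CUBIC))
P=cloud("top",d)
X=np.array([.122,-.9925]);Y=np.array([.9925,.122]);O=np.array([522.0,169.5])
q=P[...,:2]-O;s=q@X;t=q@Y;Z=P[...,2]
m=(abs(t)<50)&(s>-45)&(s<79)&(Z>26)&(Z<48)
k,l,st,c=cv2.connectedComponentsWithStats(m.astype(np.uint8))
for i in range(1,k):
    if st[i,4]>20:
        print(st[i,4],"s",np.percentile(s[l==i],[2,98]).round(1),"t",np.percentile(t[l==i],[2,98]).round(1),"z",np.median(Z[l==i]).round(1))
E
```

```text
404 s [-5.3 76.6] t [-11.7  42.8] z 34.1
188 s [23.5 77.5] t [-48.2 -23.4] z 34.0
```

View pics/top5.png

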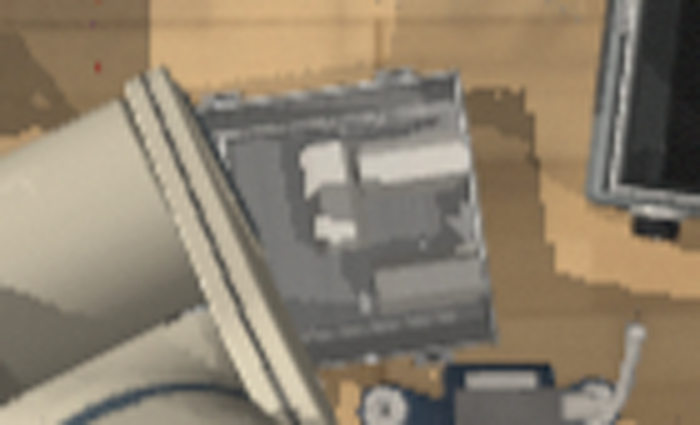

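The picture shows blank1 behind the other two and all three on the pan: their tops read 34 mm, about 3 mm higher than before. A final nudge, then a slow lift.

Call:
send_rows:
  targets:
    - [[0.2,-2,0],0]
    - [[0.4,-3,0],0]
    - [[0.4,-3,1],0]
    - [[0.4,-3,3],0]
    - [[0.4,-3,6],0]
    - [[0.3,-2.5,10],0]
    - [[0.3,-2,15],0]
    - [[0.3,-2,20],0]
    - [[0.3,-2,25],0]
    - [[0.3,-2,30],0]
    - [[0.3,-2,35],0]
    - [[0.3,-2,40],0]
    - [[0.3,-2,45],0]
    - [[0.3,-2,50],0]
    - [[0.3,-2,55],0]
    - [[0.3,-2,59],0]
    - [[0.3,-2,60],0]
    - [[0.3,-2,60],0]

```text
time_s: 14.15
eef_pos: [508.0, 262.1, 89.3]
tool_rot: [-0.0, 0.665, 0.747, 0.0]
force: [0.4, -0.4, -5.2]
grip_width: 23.2
grip_force: 61.8
```

```bash
python3 - <<'E'
from h import *
np.set_printoptions(suppress=True,linewidth=200)
st=arm.get_state();print(st["force"],st["ft_torque"])
im,d=arm.get_image("top");np.savez("top6.npz",im=im,d=d)
P=cloud("top",d)
X=np.array([.122,-.9925]);Y=np.array([.9925,.122]);O=np.array([522.0,169.5])
q=P[...,:2]-O;s=q@X;t=q@Y;Z=P[...,2]
for a in range(-45,90,10):
    m=(abs(s-a)<5)&(abs(t)<62)&(Z>30)&(Z<130)
    print(a,m.sum(),np.percentile(t[m],[1,99]).round(0),"z",[np.percentile(Z[m&(t>b)&(t<b+12)],50).round(0) if (m&(t>b)&(t<b+12)).any() else None for b in range(-60,60,12)])
cv2.imwrite("pics/top6.png",cv2.resize(im[165:250,180:320,::-1],None,fx=5,fy=5,interpolation=cv2.INTER_CUBIC))
E
```

```text
[ 0.37181622 -0.38049068 -5.16963065] [0.50830167 0.13463577 0.01576957]
-45 55 [17. 56.] z [None, None, None, None, None, None, np.float64(67.0), np.float64(66.0), np.float64(66.0), np.float64(96.0)]
-35 98 [-22.  56.] z [None, None, np.float64(68.0), np.float64(65.0), np.float64(66.0), np.float64(65.0), np.float64(67.0), np.float64(66.0), np.float64(66.0), np.float64(74.0)]
-25 152 [-51.  57.] z [np.float64(65.0), np.float64(66.0), np.float64(66.0), np.float64(65.0), np.float64(66.0), np.float64(65.0), np.float64(66.0), np.float64(66.0), np.float64(65.0), np.float64(69.0)]
-15 169 [-58.  56.] z [np.float64(66.0), np.float64(64.0), np.float64(64.0), np.float64(65.0), np.float64(66.0), np.float64(64.0), np.float64(65.0), np.float64(67.0), np.float64(65.0), np.float64(67.0)]
-5 172 [-57.  56.] z [np.float64(65.0), np.float64(65.0), np.float64(65.0), np.float64(65.0), np.float64(87.0), np.float64(88.0), np.float64(90.0), np.float64(88.0), np.float64(88.0), np.float64(66.0)]
5 171 [-58.  56.] z [np.float64(65.0), np.float64(64.0), np.float64(65.0), np.float64(64.0), np.float64(92.0), np
[... 966 characters left out ...]
0.0), np.float64(64.0), np.float64(62.0), np.float64(62.0), np.float64(88.0), np.float64(91.0), np.float64(85.0), np.float64(64.0)]
65 162 [-57.  56.] z [np.float64(68.0), np.float64(90.0), np.float64(89.0), np.float64(63.0), np.float64(62.0), np.float64(61.0), np.float64(86.0), np.float64(90.0), np.float64(83.0), np.float64(61.0)]
75 158 [-57.  56.] z [np.float64(60.0), np.float64(87.0), np.float64(89.0), np.float64(61.0), np.float64(60.0), np.float64(60.0), np.float64(86.0), np.float64(90.0), np.float64(82.0), np.float64(59.0)]
85 29 [-60.  60.] z [np.float64(33.0), None, None, np.float64(34.0), np.float64(33.0), np.float64(34.0), np.float64(84.0), None, np.float64(35.0), np.float64(33.0)]
```

View pics/top6.png

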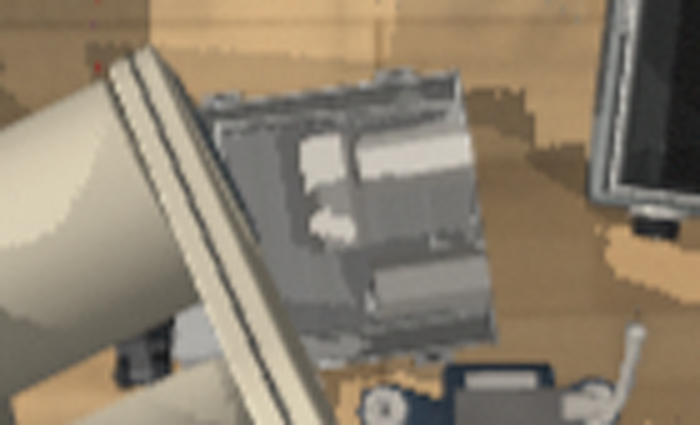

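All three blanks sit on the pan: (325,190), (415,155) and (430,285). The scoop is clear of the tray. Next: raise, cross to the tub, turn.

Call:
send_rows:
  targets:
    - [[0,0,3],0]
    - [[0,0,9],0]
    - [[0,0,18],0]
    - [[0,0,28],0]
    - [[0,0,38],0]
    - [[0,0,48],0]
    - [[0,0,58],0]
    - [[0,0,68],0]
    - [[0,0,78],0]
    - [[0,0,88],0]
    - [[0,0,97],0]
    - [[0,-2,104],0]
    - [[0,-7,109],0]
    - [[1,-15,112],0]
    - [[2,-26,113],0]
    - [[3,-39,113],0]
    - [[4,-53,113],0]
    - [[5,-68,113],0]
    - [[6,-83,113],0]
    - [[7,-98,113],0]

```text
time_s: 16.7
eef_pos: [515.0, 163.0, 202.3]
tool_rot: [-0.0, 0.665, 0.747, -0.0]
force: [0.3, -1.5, -5.2]
grip_width: 23.0
grip_force: 61.8
```

Call:
send_rows:
  targets:
    - [[1,-14,0],-0.01]
    - [[3,-28,0],-0.03]
    - [[7,-41,0],-0.06]
    - [[14,-53,0],-0.09]
    - [[23,-64,0],-0.12]
    - [[34,-74,0],-0.15]
    - [[46,-83,0],-0.18]
    - [[59,-91,0],-0.205]
    - [[71,-98,0],-0.225]
    - [[82,-103,0],-0.245]
    - [[92,-107,0],-0.255]
    - [[100,-110,0],-0.262]
    - [[106,-111,0],-0.266]
    - [[110,-111,0],-0.267]
    - [[112,-111,0],-0.267]
    - [[112,-111,0],-0.267]
    - [[112,-111,0],-0.267]

```text
time_s: 18.82
eef_pos: [626.8, 53.2, 202.3]
tool_rot: [-0.0, 0.759, 0.651, -0.0]
force: [-0.4, 0.1, -6.5]
grip_width: 23.1
grip_force: 61.8
```

```bash
cat > tubchk.py <<'E'
from h import *
import sys
np.set_printoptions(suppress=True,linewidth=200)
st=arm.get_state();p=st["eef_pos"];print(p,st["tool_rot"],st["force"],st["ft_torque"])
T=np.array([610.6,-60.2]);X=np.array([-.143,-.990]);Y=np.array([.990,-.143])
print("grip tub xy",(p[:2]-T)@X,(p[:2]-T)@Y)
im,d=arm.get_image("top");np.savez(f"top{sys.argv[1]}.npz",im=im,d=d)
P=cloud("top",d);q=P[...,:2]-T;s=q@X;t=q@Y;Z=P[...,2]
for a in range(-75,95,8):
    m=(abs(s-a)<4)&(abs(t)<95)
    print(a,"z",[int(np.median(Z[m&(t>b)&(t<b+12)])) if (m&(t>b)&(t<b+12)).any() else None for b in range(-96,96,12)])
cv2.imwrite(f"pics/top{sys.argv[1]}.png",cv2.resize(im[95:235,250:420,::-1],None,fx=4,fy=4,interpolation=cv2.INTER_CUBIC))
E
python3 tubchk.py 7
```

```text
[626.7524525   53.24539571 202.31211637] [-0.00007309  0.75868953  0.65145237 -0.00008568] [-0.37336182  0.06627912 -6.50012366] [ 0.60474353 -0.03339159 -0.00752408]
grip tub xy -114.62074245640646 -0.23176361042555982
-75 z [611, 606, None, None, None, 523, 536, 543, 546, 547, 543, 537, 527, None, None, None]
-67 z [609, 605, None, 227, 225, 530, 549, 557, 559, 553, 546, 539, 529, None, None, None]
-59 z [606, 604, 560, 555, 552, 577, 573, 566, 560, 554, 547, 541, None, None, None, None]
-51 z [609, 604, 600, 594, 587, 580, 572, 181, 178, None, None, None, None, None, None, None]
-43 z [613, 608, 601, 595, 588, 178, 178, 177, 179, 178, None, None, None, None, None, None]
-35 z [613, 609, 603, None, None, 178, 178, 178, 178, 178, None, None, None, None, None, None]
-27 z [None, None, None, None, None, 177, 178, 198, 198, 200, 197, None, None, None, None, None]
-19 z [None, None, None, None, None, 177, 177, 205, 205, 205, 205, None, None, None, None, None]
-11 z [None, None, None, None, None, 176, 176, 206, 204, 205, 204, None, None, None, None, None]
-3 z [None, None, None, None, No
[... 554 characters left out ...]
z [None, None, None, None, None, None, None, None, None, None, None, None, None, None, None, None]
53 z [None, None, None, None, None, None, None, None, None, None, None, None, None, None, None, None]
61 z [None, None, None, None, None, None, None, None, None, None, None, None, None, None, None, None]
69 z [None, None, None, None, None, None, None, None, None, None, None, None, None, None, None, None]
77 z [None, None, None, None, None, None, None, None, None, None, None, None, None, None, None, None]
85 z [None, None, None, None, None, None, None, None, None, None, None, None, None, None, None, 206]
93 z [None, None, None, None, None, None, None, 277, 269, 261, 255, 247, 248, 242, 237, 241]
```

View pics/top7.png

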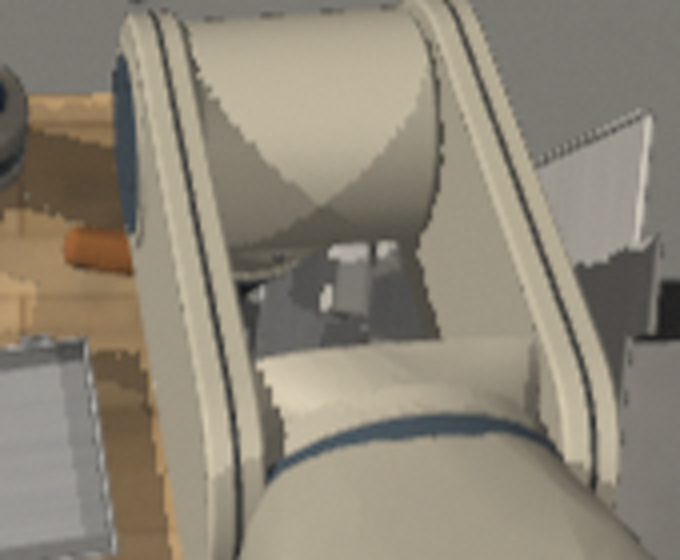

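The arm hides most of the scoop from above. The visible part, around (350,280), shows blanks still in the pan over the tub. I lower into the mouth, then ease the lip to the far wall.

Call:
send_rows:
  targets:
    - [[0,0,-3],0]
    - [[0,0,-9],0]
    - [[0,0,-16],0]
    - [[0,0,-24],0]
    - [[0,0,-32],0]
    - [[0,0,-40],0]
    - [[0,0,-47],0]
    - [[0,0,-51],0]
    - [[0,0,-53],0]
    - [[0,0,-53],0]

```text
time_s: 20.12
eef_pos: [626.5, 53.0, 148.6]
tool_rot: [-0.0, 0.759, 0.651, -0.001]
force: [-1.0, -2.3, -6.4]
grip_width: 23.1
grip_force: 62.2
```

Call:
send_rows:
  targets:
    - [[-0.3,-2,0],0]
    - [[-0.7,-5,0],0]
    - [[-1.1,-8,0],0]
    - [[-1.4,-10,0],0]
    - [[-1.4,-10,0],0]

```text
time_s: 20.75
eef_pos: [625.6, 43.0, 149.4]
tool_rot: [-0.0, 0.759, 0.651, 0.0]
force: [-0.7, -0.7, -6.0]
grip_width: 23.0
grip_force: 62.3
```

```bash
cat > sc.py <<'E'
from h import *
import sys
np.set_printoptions(suppress=True,linewidth=200)
st=arm.get_state();print(st["eef_pos"],st["force"],st["ft_torque"])
im,d=arm.get_image("scene");np.savez(f"scene{sys.argv[1]}.npz",im=im,d=d)
cv2.imwrite(f"pics/scene{sys.argv[1]}.png",cv2.resize(im[110:270,270:430,::-1],None,fx=3.7,fy=3.7,interpolation=cv2.INTER_CUBIC))
E
python3 sc.py 8
```

```text
[625.56251828  42.9753736  149.37432297] [-0.73733351 -0.66982448 -6.04120197] [ 0.53995356 -0.01829807  0.01389948]
```

View pics/scene8.png

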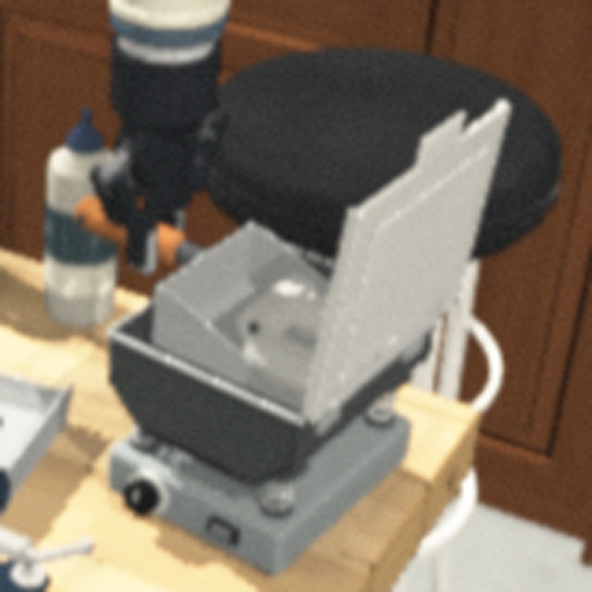

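The scene view shows the scoop level in the tub mouth, pan at (250,310), with blanks in it. The handle is above the near rim and the lid stands at the right. Press until contact.

Call:
send_rows:
  targets:
    - [[-0.3,-2,0],0]
    - [[-0.6,-4,0],0]
    - [[-0.6,-4,0],0]

```text
time_s: 21.18
eef_pos: [625.0, 39.3, 149.4]
tool_rot: [-0.0, 0.759, 0.651, 0.0]
force: [0.7, 0.8, -5.1]
grip_width: 22.6
grip_force: 62.4
```

Call:
send_rows:
  targets:
    - [[-0.3,-2,0],0]
    - [[-0.3,-2,0],0]

```text
time_s: 21.42
eef_pos: [625.1, 38.8, 149.8]
tool_rot: [-0.001, 0.759, 0.651, 0.001]
force: [0.4, 9.0, -3.3]
grip_width: 22.9
grip_force: 62.6
```

Call:
send_rows:
  targets:
    - [[-0.3,-2,1],0]
    - [[-0.5,-3.5,5],0]
    - [[-0.7,-5,9],0]
    - [[-0.9,-6.5,13],0]
    - [[-1.2,-8,17],0]
    - [[-1.5,-10,22],0]
    - [[-1.5,-10,22],0]

```text
time_s: 22.3
eef_pos: [623.7, 29.2, 172.2]
tool_rot: [-0.001, 0.759, 0.651, 0.002]
force: [1.0, 10.3, -2.1]
grip_width: 23.2
grip_force: 62.5
```

```bash
python3 sc.py 9; python3 - <<'E'
from h import *
z=np.load("scene9.npz");P=cloud("scene",z["d"]);h=cv2.cvtColor(z["im"],cv2.COLOR_RGB2HSV)
v,u=np.mgrid[:384,:512]
m=(u>285)&(u<325)&(v>155)&(v<185)&(h[...,1]>140)&(h[...,0]<15)
q=P[m];T=np.array([610.6,-60.2]);X=np.array([-.143,-.990]);s=(q[:,:2]-T)@X
ok=(q[:,2]>120)&(q[:,2]<300)&(s>-200)&(s<-70)
print(m.sum(),ok.sum(),np.polyfit(s[ok],q[ok,2],1),"deg",np.degrees(np.arctan(np.polyfit(s[ok],q[ok,2],1)[0])))
E
```

```text
[623.65623801  29.19384692 172.20126495] [ 0.99134881 10.28369672 -2.07557353] [ 2.25306081 -0.04559842 -0.01275648]
273 103 [-1.12743025e-01  1.86262448e+02] deg -6.432536633755578
```

Call:
send_rows:
  targets:
    - [[-0.4,-3,6],0]
    - [[-0.9,-6,12],0]
    - [[-1.4,-10,18],0]
    - [[-1.9,-13,24],0]
    - [[-2.3,-16,29],0]
    - [[-2.3,-16,29],0]

```text
time_s: 23.1
eef_pos: [621.2, 11.8, 200.9]
tool_rot: [-0.0, 0.759, 0.651, 0.001]
force: [0.3, 6.0, -3.7]
grip_width: 22.8
grip_force: 62.5
```

```bash
python3 sc.py 10
```

```text
[621.21123996  11.84051357 200.86116856] [ 0.30447999  6.01066674 -3.67767768] [ 1.77398511 -0.21254836  0.19604714]
```

View pics/scene10.png

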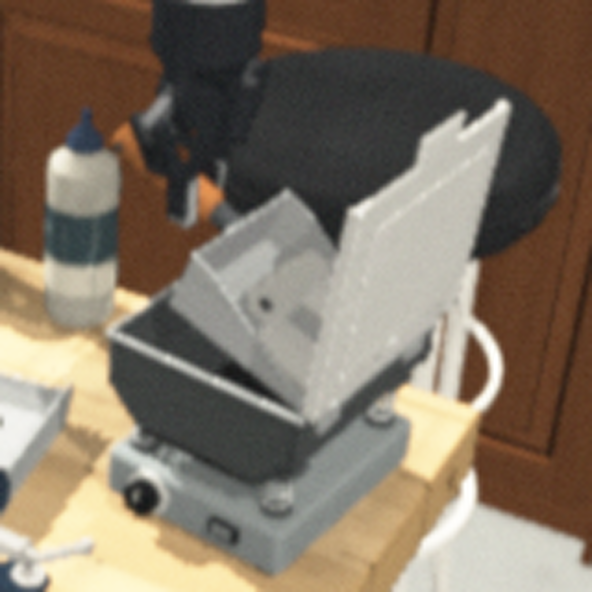

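The scene view shows the scoop tipped about 20° lip-down at (270,290), with blanks still in it; handle at (165,170). That was my tenth picture, so from here I use numbers only. I tilt further.

Call:
send_rows:
  targets:
    - [[-0.7,-5,6],0]
    - [[-1.4,-10,12],0]
    - [[-2.1,-15,18],0]
    - [[-2.9,-20,24],0]
    - [[-3.6,-25,29],0]
    - [[-4.3,-30,34],0]
    - [[-5,-35,38],0]
    - [[-5,-35,38],0]

```text
time_s: 24.15
eef_pos: [615.9, -24.1, 238.7]
tool_rot: [-0.0, 0.759, 0.651, 0.0]
force: [0.1, 4.9, -3.2]
grip_width: 22.9
grip_force: 64.1
```

```bash
cat > ang.py <<'E'
from h import *
import sys
np.set_printoptions(suppress=True,linewidth=200)
st=arm.get_state();p=st["eef_pos"];print(p,st["force"],st["ft_torque"])
im,d=arm.get_image("scene");np.savez(f"scene{sys.argv[1]}.npz",im=im,d=d)
P=cloud("scene",d);h=cv2.cvtColor(im,cv2.COLOR_RGB2HSV);T=np.array([610.6,-60.2]);X=np.array([-.143,-.990]);Y=np.array([.99,-.143])
q=P[...,:2]-T;s=q@X;t=q@Y;Z=P[...,2]
m=(h[...,1]>140)&(h[...,0]<15)&(abs(Z-p[2]-19)<80)&(np.hypot(P[...,0]-p[0],P[...,1]-p[1])<90)
l=cv2.fitLine(np.c_[s[m],Z[m]].astype(np.float32),cv2.DIST_HUBER,0,.01,.01).ravel();print("handle n",m.sum(),"tilt",np.degrees(np.arctan2(l[1],l[0])))
# grey things inside the tub mouth, per x bin: heights in the t columns
for a in range(-70,80,10):
    k=(abs(s-a)<5)&(abs(t)<80)
    print(a,[int(np.median(Z[k&(t>b)&(t<b+20)])) if (k&(t>b)&(t<b+20)).sum()>2 else None for b in range(-80,80,20)])
E
python3 ang.py 11
```

```text
[615.89320258 -24.06428312 238.72547278] [ 0.11272548  4.94021827 -3.21012775] [ 1.54221842 -0.08139017  0.03286577]
handle n 68 tilt -29.440746
-70 [521, 146, 135, 126, 119, 107, None, None]
-60 [49, 526, 459, 98, 95, 95, 94, None]
-50 [53, 523, 451, 167, 87, 86, 86, None]
-40 [322, 348, 415, 309, 84, 79, 78, None]
-30 [321, 343, 401, 265, 273, 198, 325, None]
-20 [48, 304, 427, 309, 306, 204, 211, 330]
-10 [44, 198, 442, 371, 188, 189, 201, -497]
0 [46, 193, 444, 433, 412, -413, 202, -499]
10 [47, -411, -407, 176, -418, -452, 206, -501]
20 [48, -417, -414, 197, 505, 528, 209, -498]
30 [568, 549, 548, 537, 352, 156, -501, -499]
40 [46, 169, -224, -501, -500, -504, -514, -524]
50 [50, 159, -494, -512, -515, -522, 43, 48]
60 [55, 141, 45, 47, 47, 46, 47, 52]
70 [48, 45, 46, 47, 46, 47, 47, 49]
```

Call:
send_rows:
  targets:
    - [[1,7,0],0]
    - [[2,15,0],0]
    - [[3.5,24,0],0]
    - [[5,34,0],0]
    - [[6,42,0],0]
    - [[6.5,45,0],0]
    - [[6.5,45,0],0]
    - [[6.5,45,0],0]

```text
time_s: 25.2
eef_pos: [622.6, 21.2, 238.5]
tool_rot: [0.0, 0.759, 0.651, 0.0]
force: [1.0, 1.8, -3.8]
grip_width: 23.1
grip_force: 63.9
```

```bash
python3 ang.py 12
```

```text
[622.55618343  21.20843028 238.53904713] [ 1.0219228   1.84550169 -3.82054217] [ 0.92609711 -0.12430061 -0.0204446 ]
handle n 53 tilt -28.979647
-70 [145, 301, 376, 258, 289, 292, 314, 328]
-60 [52, 203, 441, 244, 222, 192, 199, None]
-50 [54, 214, 447, 412, 371, 184, 201, None]
-40 [49, 206, 239, 439, 392, 176, 200, None]
-30 [48, 195, 171, 169, 168, 510, 197, None]
-20 [48, 196, 554, 545, 536, 534, 176, None]
-10 [566, 560, 338, 154, 154, 155, 168, -500]
0 [45, -443, 146, 147, 76, -420, -423, -500]
10 [45, -432, 139, -410, -421, 169, -500, -500]
20 [45, -429, -410, -423, 162, 161, -500, -502]
30 [-1, -430, -498, 150, 142, -497, -500, -501]
40 [46, 136, -497, -499, -501, -503, -511, -522]
50 [-1, 127, -498, -512, -515, -521, 45, 50]
60 [50, 46, 46, 47, 48, 47, 48, 54]
70 [51, 46, 47, 45, 46, 47, 46, 49]
```

Call:
send_rows:
  targets:
    - [[0.8,6,4],0]
    - [[1.8,13,10],0]
    - [[3.2,22,17],0]
    - [[4.3,30,23],0]
    - [[5,35,27],0]
    - [[5,35,27],0]
    - [[5,35,27],0]

```text
time_s: 26.12
eef_pos: [627.2, 56.0, 265.1]
tool_rot: [-0.0, 0.759, 0.651, -0.0]
force: [-0.4, -0.8, -2.9]
grip_width: 23.0
grip_force: 63.9
```

```bash
python3 ang.py 13
```

```text
[627.17924451  56.00825839 265.12670028] [-0.38149172 -0.80023696 -2.91941248] [ 0.09633244 -0.04705009 -0.00488601]
handle n 51 tilt -27.186394
-70 [144, 197, 132, 126, 196, 198, 227, None]
-60 [200, 210, 191, 190, 555, 562, 216, None]
-50 [190, 563, 573, 563, 187, 179, 188, 87]
-40 [586, 567, 176, 177, 174, 172, 180, 83]
-30 [48, 175, 170, 171, 166, 168, 173, 91]
-20 [47, 165, 163, 163, 158, 161, 165, 114]
-10 [-470, 152, 154, 154, 101, 152, 152, 93]
0 [-226, -468, None, -411, 81, -408, -482, -499]
10 [45, -452, -410, -413, -447, -497, -500, -499]
20 [-226, -455, -448, -453, -498, -500, -499, -499]
30 [-247, -496, -498, 106, 121, -500, -500, -500]
40 [22, -498, -499, 99, -501, -503, -515, -521]
50 [0, -500, -502, -513, -516, -518, 45, 50]
60 [52, -514, -512, 46, 47, 47, 48, 53]
70 [49, 46, 47, 46, 46, 47, 47, 50]
```

The pan reads as one clean plane, wrist force is back to the scoop's own weight (-2.9 N), and the torque is near zero, so the scoop is empty. I take it back to its place.

Call:
send_rows:
  targets:
    - [[0,0,8],0]
    - [[0,0,22],0]
    - [[-4,2,36],0]
    - [[-14,8,45],0]
    - [[-30,18,50],0]
    - [[-50,32,50],0]
    - [[-72,50,50],0]
    - [[-92,72,50],0]
    - [[-106,98,50],0]
    - [[-114,126,50],0]
    - [[-118,156,50],0]
    - [[-122,190,50],0]
    - [[-126,226,50],0]
    - [[-130,264,50],0]
    - [[-132,300,50],0]
    - [[-133,334,50],0]
    - [[-134,362,50],0]
    - [[-135,380,50],0]
    - [[-135,384,50],0]

```text
time_s: 28.55
eef_pos: [491.5, 440.8, 315.1]
tool_rot: [0.0, 0.758, 0.652, -0.0]
force: [0.0, -0.5, -2.5]
grip_width: 23.1
grip_force: 64.0
```

Call:
send_rows:
  targets:
    - [[0,0,0],0.06]
    - [[0,0,0],0.2]
    - [[0,0,0],0.38]
    - [[0,0,0],0.56]
    - [[0,0,0],0.74]
    - [[0,0,0],0.92]
    - [[0,0,0],1.1]
    - [[0,0,0],1.28]
    - [[5,-4,0],1.46]
    - [[12,-9,-8],1.64]
    - [[22,-16,-25],1.82]
    - [[33,-25,-48],2.0]
    - [[44,-34,-75],2.16]
    - [[54,-42,-105],2.28]
    - [[63,-49,-130],2.34]
    - [[69,-53,-150],2.354]
    - [[69,-53,-160],2.354]
    - [[69,-53,-160],2.354]

```text
time_s: 30.8
eef_pos: [560.9, 387.0, 154.9]
tool_rot: [-0.001, -0.31, 0.951, -0.0]
force: [0.0, 0.3, -1.6]
grip_width: 22.8
grip_force: 63.9
```

```bash
python3 - <<'E'
from h import *
np.set_printoptions(suppress=True,linewidth=200)
st=arm.get_state();p=st["eef_pos"];print(p,st["tool_rot"],st["force"])
im,d=arm.get_image("top");np.savez("top14.npz",im=im,d=d)
P=cloud("top",d);Z=P[...,2]
e=np.array([.802,.597]);f=np.array([-.597,.802]);q=P[...,:2]-p[:2];s=q@e;t=q@f
for a in range(-60,170,12):
    m=(abs(s-a)<6)&(abs(t)<75);print(a,[int(np.median(Z[m&(t>b)&(t<b+15)])) if (m&(t>b)&(t<b+15)).sum()>1 else None for b in range(-75,75,15)])
# tub interior
T=np.array([610.6,-60.2]);X=np.array([-.143,-.990]);Y=np.array([.990,-.143])
q=P[...,:2]-T;s=q@X;t=q@Y;print("tub")
for a in range(-75,85,10):
    m=(abs(s-a)<5)&(abs(t)<95);print(a,[int(np.median(Z[m&(t>b)&(t<b+12)])) if (m&(t>b)&(t<b+12)).sum()>1 else None for b in range(-96,96,12)])
# stray check: tray floor
X=np.array([.122,-.9925]);Y=np.array([.9925,.122]);O=np.array([522.0,169.5]);q=P[...,:2]-O;s=q@X;t=q@Y
m=(abs(s)<78)&(abs(t)<58);print("tray",np.percentile(Z[m],[1,50,99]))
E
```

```text
[560.92550876 387.00333576 154.87019494] [-0.00057731 -0.31002607  0.95072787 -0.00012861] [ 0.04405143  0.2931703  -1.59505658]
-60 [0, 525, 2, 1, 0, 0, -1, 505, 547, 549]
-48 [0, 521, 2, 0, 0, 0, 1, 496, 541, None]
-36 [452, 520, 2, 476, 469, 458, 470, 482, 534, None]
-24 [459, 521, 491, 490, 489, 489, 489, 492, 526, None]
-12 [467, 514, 494, 496, 496, 496, 496, 497, 517, 253]
0 [454, 505, 496, 498, 498, 498, 498, 499, 511, 251]
12 [459, 499, 496, 496, 496, 497, 497, 498, 505, None]
24 [460, 491, 489, 490, 491, 492, 493, 494, 499, None]
36 [144, 479, 480, 482, 483, 484, 484, 486, 490, None]
48 [1, 1, None, None, None, None, None, 471, 481, None]
60 [1, 2, 78, 77, None, None, None, None, None, None]
72 [1, 64, 72, 70, None, None, None, None, None, None]
84 [1, 59, 63, 62, None, None, None, None, None, None]
96 [0, 51, 53, 53, None, None, None, None, None, None]
108 [1, 42, 43, 43, None, None, None, None, None, None]
120 [0, 1, 0, 0, None, None, None, None, None, None]
132 [0, 0, 0, 0, 0, None, None, None, None, None]
144 [0, 0, 0, 0, 0, None, None, None, None, None]
156 [2, 1, 0, 0,
[... 606 characters left out ...]
 107, 105, 79, 79, 79, 96, 107, 106, 79, 80, 92, 145]
5 [62, 145, 79, 97, 106, 104, 79, 78, 79, 89, 107, 105, 78, 79, 86, 145]
15 [44, 81, 79, 97, 106, 102, 79, 97, 80, 97, 106, 106, 81, 78, 95, 145]
25 [43, 144, 78, 100, 107, 103, 98, 113, 121, 128, 130, 107, 80, 79, 96, 146]
35 [44, 81, 78, 97, 107, 104, 100, 113, 124, 135, 132, 117, 93, 78, 92, 145]
45 [83, 116, 79, 80, 79, 81, 80, 92, 120, 132, 128, None, 79, 80, 95, 145]
55 [46, 90, 87, 87, 86, 87, 87, 87, 87, 88, 91, 89, 87, 88, 92, 146]
65 [44, 99, 98, 96, 97, 96, 96, 97, 96, 96, 96, 96, 97, 97, 100, 146]
75 [47, 140, 129, 130, 128, 130, 128, 123, 126, 131, 128, 129, 127, 125, 127, 146]
tray [   0.16562269    5.08410659 1011.25831707]
```

All three blanks lie in the tub, highest point 135 mm, below the rim. The scoop is tilted 37° with its lip about 36 mm up. I roll it flat about its lip.

Call:
send_rows:
  targets:
    - [[0,0,-10],0]
    - [[0,0,-22],0]
    - [[0,0,-31],0]
    - [[-2,-1.5,-37],0]
    - [[-7,-5,-44],0]
    - [[-13,-9.5,-51],0]
    - [[-18,-13,-58],0]
    - [[-23,-17,-65],0]
    - [[-28,-20.5,-72],0]
    - [[-33,-24,-80],0]
    - [[-37,-27,-88],0]
    - [[-41,-30,-97],0]
    - [[-44,-32.5,-106],0]
    - [[-47,-35,-114],0]
    - [[-47,-35,-114],0]

```text
time_s: 32.72
eef_pos: [513.5, 351.5, 40.3]
tool_rot: [-0.001, -0.31, 0.951, -0.0]
force: [-0.7, 0.7, 2.9]
grip_width: 23.1
grip_force: 61.3
```

Call:
send_rows:
  targets:
    - [[-1,-1,-4],0]
    - [[-2,-1.5,-8],0]
    - [[-3,-2,-12],0]
    - [[-3,-2,-14],0]
    - [[-3,-2,-14],0]

```text
time_s: 33.35
eef_pos: [510.9, 349.8, 26.9]
tool_rot: [-0.001, -0.31, 0.951, -0.0]
force: [-1.8, -1.2, 2.5]
grip_width: 23.1
grip_force: 61.4
```

Press a little more, then release and rise.

Call:
send_rows:
  targets:
    - [[0,0,-2],0]
    - [[0,0,-2.5],0]
    - [[0,0,-2.5],0]

```text
time_s: 33.72
eef_pos: [511.3, 350.1, 25.6]
tool_rot: [-0.0, -0.31, 0.951, -0.0]
force: [-5.3, -3.6, 11.2]
grip_width: 22.9
grip_force: 62.6
```

Call:
send_rows:
  targets:
    - [[0,0,0],0]
    - [[0,0,0],0]
    - [[0,0,0],0]
    - [[0,0,0],0]
    - [[0,0,0],0]
    - [[0,0,0],0]
    - [[0,0,0],0]
    - [[0,0,10],0]
    - [[0,0,35],0]
    - [[0,0,75],0]
    - [[0,0,120],0]
    - [[0,0,170],0]
    - [[0,0,220],0]
    - [[0,0,265],0]
    - [[0,0,285],0]
    - [[0,0,290],0]
  grip: 100

```text
time_s: 35.72
eef_pos: [511.8, 350.4, 317.2]
tool_rot: [0.002, -0.31, 0.951, 0.0]
force: [0.0, 0.7, -0.5]
grip_width: 85.0
grip_force: 0.0
```

```bash
python3 - <<'E'
from h import *
np.set_printoptions(suppress=True,linewidth=200)
st=arm.get_state();p=st["eef_pos"];print(p,st["tool_rot"],st["joint_pos"])
for n in("top","scene"):
    im,d=arm.get_image(n);np.savez(n+"15.npz",im=im,d=d);P=cloud(n,d);Z=P[...,2]
    e=np.array([.802,.597]);f=np.array([-.597,.802]);q=P[...,:2]-p[:2];s=q@e;t=q@f
    print(n)
    for a in range(-72,180,12):
        m=(abs(s-a)<6)&(abs(t)<65)&(Z<120);print(a,[int(np.median(Z[m&(t>b)&(t<b+13)])) if (m&(t>b)&(t<b+13)).sum()>1 else None for b in range(-65,65,13)])
    T=np.array([610.6,-60.2]);X=np.array([-.143,-.990]);Y=np.array([.990,-.143]);q=P[...,:2]-T;s=q@X;t=q@Y
    m=(Z>165)&(s>70)&(s<140)&(abs(t)<95)
    if n=="top":
        print("lid s(z)",np.polyfit(Z[m]-146,s[m]-83,1),"t",np.percentile(t[m],[1,99]),"zmax",np.percentile(Z[m],99.5))
E
```

```text
[511.82221748 350.43919797 317.23315328] [ 0.00177872 -0.31037943  0.95061096  0.00049405] [ 0.58118118  0.33176365  1.56009657  0.0000208   1.24604036 -1.62080716]
top
-72 [3, 0, 1, 0, 0, 0, 0, 0, 0, 1]
-60 [2, 0, 0, 1, 51, 52, 1, 0, 0, 0]
-48 [1, 0, 1, 1, 52, 52, 0, 1, 0, 0]
-36 [0, 0, 0, 0, 51, 53, 0, 0, 1, 0]
-24 [0, 0, 0, 2, 52, 52, 0, 0, 0, 0]
-12 [0, 1, 0, 0, 51, 52, 0, 0, 0, 0]
0 [1, 1, 0, 0, 52, 52, 0, 0, 0, 0]
12 [0, 0, 0, 0, 52, 52, 0, 0, 0, 0]
24 [0, 0, 0, 0, 50, 50, 0, 0, 0, 0]
36 [2, 1, 2, 2, 45, 48, 2, 1, 1, 0]
48 [16, 25, 48, 48, None, 47, 14, 29, 15, None]
60 [5, 3, None, None, None, None, None, None, None, None]
72 [4, 3, None, None, None, 4, None, None, None, None]
84 [4, 3, 3, None, None, None, None, None, None, None]
96 [4, 2, 2, None, None, 5, None, None, None, None]
108 [3, 3, 3, 3, None, 3, 3, 3, None, None]
120 [3, 4, 3, 3, 3, 2, 3, 4, 3, None]
132 [4, 2, 3, 3, 3, 4, 4, 3, 2, None]
144 [3, 2, 3, 4, 3, 4, 3, 3, 1, None]
156 [1, 2, 2, 2, 3, 2, 2, 2, None, None]
168 [0, 1, 1, 1, 1, 1, 2, 1, None, None]
lid s(z) [0.09072147 2.79673358] t [-91.83864697  91.4549031
[... 239 characters left out ...]
0, 0, 0, 49, 54, 0, 1, 0, 0]
0 [0, 0, 0, 0, 49, 52, -1, 1, 1, 0]
12 [0, 0, 0, 1, 50, 53, 0, 0, 0, 1]
24 [-1, 0, 0, 1, 47, 49, 0, -1, 0, 0]
36 [14, 27, 22, 22, 36, 47, 28, 22, 21, 9]
48 [11, 19, 30, 5, 6, None, 26, 16, 33, 23]
60 [20, None, None, None, None, None, None, None, None, 0]
72 [13, None, None, None, None, None, None, None, None, 17]
84 [3, None, None, None, None, None, None, None, None, 0]
96 [1, None, None, None, None, None, None, None, None, 20]
108 [0, None, None, None, None, None, None, None, None, 23]
120 [0, 3, 3, 2, 4, 3, 3, 3, 4, 7]
132 [0, 4, 3, 2, 3, 2, 3, 2, 3, 14]
144 [2, 2, 3, 2, 2, 2, 3, 2, 1, None]
156 [0, 1, 2, 2, 2, 2, 2, 0, 2, 1]
168 [0, 0, 0, 0, 1, 0, 0, 1, 0, 0]
```

The scoop lies flat: pan floor 3 mm, handle top 52 mm. The lid stands at about 1.66 rad. I close the fingers and go over behind the lid.

Call:
send_rows:
  targets:
    - [[0,0,15],-0.05]
    - [[2,-10,45],-0.15]
    - [[6,-35,70],-0.3]
    - [[11,-75,83],-0.47]
    - [[16,-115,86],-0.64]
    - [[22,-155,86],-0.81]
    - [[28,-195,86],-0.98]
    - [[33,-235,86],-1.15]
    - [[39,-275,86],-1.32]
    - [[45,-315,86],-1.49]
    - [[51,-355,86],-1.66]
    - [[56,-395,86],-1.83]
    - [[62,-435,86],-2.0]
    - [[68,-475,86],-2.15]
    - [[73,-510,86],-2.27]
    - [[77,-537,86],-2.33]
    - [[79,-549,86],-2.345]
    - [[79,-549,86],-2.345]
    - [[79,-549,86],-2.345]
  grip: 0

```text
time_s: 38.2
eef_pos: [590.3, -197.9, 400.5]
tool_rot: [-0.0, 0.755, 0.655, -0.0]
force: [-0.8, 0.4, -0.1]
grip_width: -0.2
grip_force: 0.0
```

Call:
send_rows:
  targets:
    - [[0,0,-15],0]
    - [[0,0,-40],0]
    - [[0,0,-70],0]
    - [[0,0,-95],0]
    - [[0,0,-107],0]
    - [[0,0,-107],0]

```text
time_s: 38.95
eef_pos: [590.0, -198.3, 292.9]
tool_rot: [-0.001, 0.756, 0.655, -0.0]
force: [0.6, -0.6, -0.2]
grip_width: -0.2
grip_force: 0.0
```

Call:
send_rows:
  targets:
    - [[1.1,8,0],0]
    - [[2.3,16,1],0]
    - [[3.4,24,2],0]
    - [[4.4,31,3],0]
    - [[5.4,37,3],0]
    - [[6.4,44.5,3],0]
    - [[7.6,52.8,3],0]
    - [[8.7,60.5,2.2],0]
    - [[9.9,68.3,1.4],0]
    - [[11,76,0],0]
    - [[12.1,83.6,-1.8],0]
    - [[13.1,91,-4.2],0]
    - [[14.2,98.3,-6.7],0]
    - [[15.2,105.4,-10],0]
    - [[16.3,112.6,-13],0]
    - [[16.3,112.6,-13],0]

```text
time_s: 40.95
eef_pos: [606.3, -85.4, 280.2]
tool_rot: [-0.001, 0.756, 0.655, -0.0]
force: [0.7, 0.7, -0.7]
grip_width: -0.3
grip_force: 0.0
```

```bash
cat > lid.py <<'E'
from h import *
import sys
np.set_printoptions(suppress=True)
st=arm.get_state();p=st["eef_pos"];T=np.array([610.6,-60.2]);X=np.array([-.143,-.990]);Y=np.array([.990,-.143])
print(p,"s",(p[:2]-T)@X,st["force"])
im,d=arm.get_image("scene");P=cloud("scene",d);q=P[...,:2]-T;s=q@X;t=q@Y;Z=P[...,2];hsv=cv2.cvtColor(im,cv2.COLOR_RGB2HSV)
m=(abs(t)<91)&(Z>149)&(Z<345)&(s>-110)&(s<90)&(hsv[...,1]<50)&(abs(t)>25)&(hsv[...,2]>90)
if len(sys.argv)>1: m&=t<-25
r=np.degrees(np.arctan2(Z[m]-146,83-s[m]));rad=np.hypot(Z[m]-146,83-s[m]);k=rad>60;print(k.sum(),"angle deg",np.percentile(r[k],[10,25,50,75,90]).round(1),"rad max",np.percentile(rad,98).round(0))
E
python3 lid.py
```

```text
[606.2746824  -85.43906332 280.22664204] s 25.605193098930094 [ 0.7026708   0.69871632 -0.65510759]
1458 angle deg [63.6 64.3 65.6 67.4 69.2] rad max 164.0
```

Call:
send_rows:
  targets:
    - [[0.9,6.6,-4],0]
    - [[1.9,13.2,-8],0]
    - [[2.8,19.5,-12.5],0]
    - [[3.7,25.8,-17.3],0]
    - [[4.6,31.6,-22.5],0]
    - [[5.4,37.3,-28],0]
    - [[6.2,42.6,-33.7],0]
    - [[6.9,47.8,-39.5],0]
    - [[7.6,52.4,-45.8],0]
    - [[8.2,57,-52.3],0]
    - [[8.8,60.8,-59],0]
    - [[9.3,64.6,-66],0]
    - [[9.8,67.8,-73],0]
    - [[10.3,71,-80],0]
    - [[10.6,73.5,-87.5],0]
    - [[11,75.8,-95],0]
    - [[11,75.8,-95],0]

```text
time_s: 43.12
eef_pos: [617.1, -10.3, 184.9]
tool_rot: [-0.001, 0.756, 0.655, -0.001]
force: [0.1, -0.3, 0.4]
grip_width: 0.0
grip_force: 0.0
```

```bash
python3 lid.py
```

```text
[617.11324513 -10.28598933 184.87580357] s -50.3462646142964 [ 0.07663586 -0.31776318  0.36440558]
1260 angle deg [15.4 16.2 17.5 19.  21. ] rad max 170.0
```

Call:
send_rows:
  targets:
    - [[0.1,1,-3],0]
    - [[0.2,1.7,-6],0]
    - [[0.3,2.4,-9],0]
    - [[0.4,3,-12],0]
    - [[0.5,3.5,-15],0]
    - [[0.6,3.9,-18],0]
    - [[0.6,4.3,-21],0]
    - [[0.7,4.7,-24],0]
    - [[0.7,5,-26],0]
    - [[0.8,5.2,-28],0]
    - [[0.8,5.4,-29.5],0]
    - [[0.8,5.4,-29.5],0]

```text
time_s: 44.68
eef_pos: [618.3, -5.0, 156.1]
tool_rot: [-0.0, 0.756, 0.655, -0.0]
force: [0.4, 0.2, 0.6]
grip_width: -0.1
grip_force: 0.0
```

Call:
send_rows:
  targets:
    - [[0,0,-1],0]
    - [[0,0,-2],0]
    - [[0,0,-2],0]

```text
time_s: 45.05
eef_pos: [618.4, -5.0, 154.2]
tool_rot: [-0.0, 0.756, 0.655, -0.0]
force: [0.0, 0.3, -0.4]
grip_width: 0.1
grip_force: 0.0
```

```bash
python3 lid.py
```

```text
[618.44947328  -5.0074387  154.24224354] s -55.76311036622459 [ 0.022171    0.29525812 -0.36425003]
1167 angle deg [ 3.5  4.4  5.7  7.3 10.8] rad max 229.0
```

Call:
send_rows:
  targets:
    - [[0,0,-1],0]
    - [[0,0,-2],0]
    - [[0,0,-2],0]

```text
time_s: 45.48
eef_pos: [618.5, -5.1, 152.2]
tool_rot: [0.0, 0.756, 0.655, -0.0]
force: [-0.8, 1.8, 0.3]
grip_width: 0.1
grip_force: 0.0
```

Call:
send_rows:
  targets:
    - [[0,0,-1],0]
    - [[0,0,-1.5],0]
    - [[0,0,-1.5],0]

```text
time_s: 45.85
eef_pos: [618.6, -5.1, 152.0]
tool_rot: [0.0, 0.756, 0.655, 0.0]
force: [-3.9, 0.7, 9.5]
grip_width: 0.2
grip_force: 4.8
```

Call:
send_rows:
  targets:
    - [[0,0,-1],0]
    - [[0,0,-1],0]

```text
time_s: 46.1
eef_pos: [618.6, -5.1, 151.9]
tool_rot: [0.0, 0.756, 0.655, 0.0]
force: [-6.8, -0.5, 16.8]
grip_width: 0.3
grip_force: 8.3
```

Call:
send_rows:
  targets:
    - [[0,0,3],0]
    - [[0,0,15],0]
    - [[0,0,45],0]
    - [[-10,10,90],0]
    - [[-30,40,140],0]
    - [[-60,90,180],0]
    - [[-90,140,200],0]
    - [[-120,190,200],0]
    - [[-140,230,200],0]
    - [[-140,230,200],0]

```text
time_s: 47.35
eef_pos: [477.0, 227.3, 350.5]
tool_rot: [-0.0, 0.754, 0.656, 0.0]
force: [-0.4, 0.2, -0.4]
grip_width: -0.1
grip_force: 0.0
```

```bash
python3 lid.py; python3 - <<'E'
from h import *
np.set_printoptions(suppress=True,linewidth=200)
T=np.array([610.6,-60.2]);X=np.array([-.143,-.990]);Y=np.array([.990,-.143])
im,d=arm.get_image("top");P=cloud("top",d);q=P[...,:2]-T;s=q@X;t=q@Y;Z=P[...,2]
for a in range(-105,100,15):
    m=(abs(s-a)<7)&(abs(t)<95);print(a,[int(np.median(Z[m&(t>b)&(t<b+16)])) if (m&(t>b)&(t<b+16)).sum()>1 else None for b in range(-96,96,16)])
z=np.load("top0.npz");D=np.abs(P[...,2]-cloud("top",z["d"])[...,2]);I=np.abs(im.astype(int)-z["im"]).sum(-1)
for n,a in(("glue",(225,262,105,150)),("jar",(185,220,112,150)),("spanner",(175,252,235,280)),("scoop",(120,200,150,240))):
    k=np.s_[a[2]:a[3],a[0]:a[1]];print(n,"depth changed",(D[k]>8).mean().round(3),"colour",(I[k]>90).mean().round(3))
E
```

```text
[477.02140726 227.32279141 350.54061157] s -265.5458247347617 [-0.35177875  0.1747398  -0.4103042 ]
1060 angle deg [2.5 3.2 4.4 5.9 7.5] rad max 159.0
-105 [0, 0, 0, 0, 1, 1, 1, 1, 1, 1, 0, 1]
-90 [0, 1, 0, 1, 3, 152, 151, 3, 1, 0, 1, 0]
-75 [43, 49, 47, 107, 48, 152, 153, 153, 153, 150, 47, 104]
-60 [151, 153, 153, 153, 153, 153, 153, 153, 154, 153, 153, 153]
-45 [150, 153, 155, 155, 155, 155, 154, 154, 155, 155, 153, 153]
-30 [151, 154, 155, 154, 155, 154, 155, 155, 155, 155, 154, 153]
-15 [151, 153, 154, 155, 155, 154, 155, 155, 154, 155, 154, 153]
0 [150, 153, 155, 155, 154, 154, 155, 154, 155, 155, 154, 153]
15 [151, 154, 154, 154, 155, 155, 154, 155, 155, 154, 153, 152]
30 [150, 153, 155, 155, 155, 155, 155, 155, 155, 155, 153, 152]
45 [152, 153, 155, 155, 155, 155, 155, 155, 156, 155, 154, 153]
60 [150, 153, 154, 154, 154, 154, 154, 155, 154, 154, 153, 153]
75 [152, 153, 153, 152, 153, 153, 153, 153, 152, 153, 153, 152]
90 [0, 149, 152, 151, 152, 151, 151, 151, 151, 152, 153, None]
glue depth changed 0.065 colour 0.007
jar depth changed 0.039 colour 0.0
spanner depth changed 0.844 colour 0.42
scoop depth changed 0.464 colour 0.327
```

The lid reads flat and level at 153–155 mm all over, so it is shut. The bystanders are unmoved and the robot is clear. Handing in.

```bash
python3 -c "
from station import arm
print(arm.job_done())"
```

```text
the job is handed in; nothing more can be done
None
```

I tipped all three blanks into the tub, laid the scoop flat and right way up on the bench, then swung the lid gently shut and handed the job in after about 47 s. The glue bottle and jar checked as unmoved; the arm hid the spanner in that last check, but nothing came near it.

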